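# Close the bottle rack's sliding leg and squeeze its cam lever shut, holding on

### The job

Stand the small sauce bottle upright on the narrow raised ledge of the bottle rack, next to the end wall, and let go of it. Then push the rack's sliding leg in by its fixed finger tab until the fence's pointer is in line with the length mark, and only there, keeping the leg at the mark, squeeze the sliding cam lever fully closed against the fixed tab. Finish while still pinching the two tabs and holding the leg at the mark against its spring, with the bottle standing on the ledge between fence and end wall; leave the two loose bowls where they are.

Things in the scene. Friction and masses are not known exactly. Their poses are not given: they have to be found in the camera images.
- bottle: the loose sauce bottle, 178 mm tall, in front of the rack: round body 45 mm across up to 104 mm high, then tapering evenly (43 mm at 110, 34 mm at 128, 20 mm at 156 mm); the 20 mm cap above 157 mm cannot be gripped. A 40 N grip on the taper at 128 mm holds it. About 0.36 kg (0.25 to 0.5). Origin: centre of its underside; z up along the bottle
- rack: bottle rack, fixed to the worktop: wooden board 90 x 420 x 12 mm, from rack y = -220 to +200 mm. Origin on the worktop; rack x points away from the robot, rack y along the rack to the left, towards its end wall. On the right (y below 0) a channel 30 mm wide carries the sliding leg, which passes a collar (40 mm wide, y = -30 to 0, 71 mm high)
- ledge_end (a point): point on the middle line of the narrow raised ledge, on its flat top 45 mm above the worktop, 40 mm short of the end wall: a good place for the bottle. The ledge is 54 mm wide, centred on rack x = 0, from rack y = 8 to 190 mm; the end wall stands at y = 190 to 198 mm and is 92 mm high
- mark: length mark: small steel clip on the robot side of the ledge with a 3 mm wide ridge on top, 46 mm high. Same axes as the rack; its origin is 31 mm from the ridge towards rack +x, and the ridge is at mark y = 0. It stands somewhere between rack y = 72 and 106 mm
- leg (a joint): how far the sliding leg is pushed in towards the end wall (along rack +y), m: 0 = out (home), stop at 0.085. A spring pushes it back out with 2 to 4 N; it runs home if let go, even with the cam closed, so it must be held to the end. The leg is a steel bar 16 mm wide, top 60 mm high, with the fence at its ledge end, the fixed finger tab and the cam lever at the other
- fence_pointer (a point): tip of the 3 mm wide pointer at the foot of the fence, on the robot side, 52 mm high. The fence is a plate 54 mm wide, 8 mm thick, from 48 to 98 mm high, which moves with the leg above the ledge; the pointer is at the middle of its thickness (at rack y = 34 mm plus joint leg). In line = same rack y as the mark
- fixed_tab (a point): centre of the fixed finger tab, upright on the leg, 85 mm high (rack x = 0, y = -185 mm plus joint leg). The tab is 30 mm wide along rack x, 8 mm thick along rack y, its top 102 mm high; push its outer side (rack -y side) towards the end wall. The bed below the tabs is 63 mm high
- cam (a joint): how far the sliding cam lever is closed, m: 0 to 0.002 at the start (open), 0.014 = fully closed (stop). It slides on the leg along rack -y towards the fixed tab and stays where it is left; about 2.5 N moves it
- lever_tab (a point): centre of the lever's tab, 85 mm high, 26 mm from the fixed tab's centre on the side of the end wall when open, 12 mm when closed. Like the fixed tab it is 30 mm wide, 8 mm thick, top 102 mm high. Over both tabs it measures 34 mm open and 20 mm closed, so fingers closing along rack y from outside shut the lever
- cam_tab: the lever's tab as a part (its origin is not on it: use point lever_tab)
- small_bowl: loose porcelain bowl, 128 mm across, 64 mm high, left of the work; leave alone. Origin: centre of its underside
- cream_bowl: loose cream bowl, 180 mm across, 82 mm high, right of the work; leave alone. Origin: centre of its underside
Mind the look-alikes: they are no part of the job. What is meant by the bottle is not orange or red, and is the larger of those in its own colour.

How it is judged:
On the way, in this order (a step that is already met when the one before it is completed fails the run):
1. the bottle stands on the ledge, let go (x of bottle in the frame of rack between -0.02 and 0.02 m and z of bottle in the frame of rack between 0.041 and 0.049 m and angle between bottle's own z axis and vertical below 0.08 rad and y of bottle in the frame of rack below 0.175 m and y of bottle in the frame of fence_pointer above 0.02 m and contact force between the fingers and bottle below 0.1 N and linear speed of bottle below 0.03 m/s), for 0.3 s.
2. the leg is pushed in to the mark (within 10 mm) with the lever still open (y of fence_pointer in the frame of mark between -0.01 and 0.01 m and value of joint cam below 0.007 m), for 0.1 s.
At the end, for the whole second after the job is handed in: Pointer within 5 mm of the mark along the rack, leg at rest, cam at least 12 of 14 mm closed and pinched by the fingers with over 3 N; bottle untouched, upright (0.08 rad) on the ledge within 20 mm of its middle line, between fence and end wall (all of step 1 and y of fence_pointer in the frame of mark between -0.005 and 0.005 m and value of joint cam above 0.012 m and contact force between the fingers and cam_tab above 3 N and velocity of joint leg between -0.01 and 0.01 m/s); the arm keeps its last pose, push and grip.
It fails at once if the lever is closed (over 9 mm) while the leg is more than 14 mm off the mark (value of joint cam above 0.009 m and not (y of fence_pointer in the frame of mark between -0.014 and 0.014 m)).
It fails at once if the bottle is tipped over (angle between bottle's own z axis and vertical above 0.6 rad).
It fails at once if a bowl is moved over 20 mm (distance of any of small_bowl, cream_bowl from where it was at the start of the episode above 0.02 m).
It also fails if it takes over 58 s, if anything falls off the work surface, if the arm or the gripper's body presses on something with over 40 N, if the wrist force passes 120 N, or if a joint passes its speed limit or range.

### The arm

A 6-joint arm with a two-finger parallel gripper is mounted at the origin on a cart in front of the work surface, level with it; the furniture and walls round the work are solid. World frame = base frame: x ahead of the robot, y to its left, z up, the work surface at z = 0. Lengths are in m, angles in rad, forces in N, time in s.
With the tool pointing down it reaches from about 0.4 to 0.825 m from the base axis. Payload 7 kg.
Tool frame: the origin (TCP) lies at the centre of the arm's flange, where the gripper is bolted on; the fingertips stand 178 mm ahead of it and the grasp point (between the pads) lies 159 mm ahead of it; z points along the fingers, y is the direction in which the jaws open and shut (so a half turn about z gives the same grasp; the last joint's range is limited). The gripper opens to 88 mm and grips with 3 to 60 N. Pads are 19 mm wide; open, the fingers measure 130 mm over their backs; the gripper's body (78 mm by 193 mm) begins 47 mm behind the grasp point.
Start: joints at [-1.037, 0.359, 0.012, 0, -1.224, -0.288], TCP at [0.164, -0.655, 0.405] pointing down, gripper open.
Joint ranges: [-3.07, 3.07], [-1.43, 2.12], [-1.02, 1.25], [-3.03, 1.67], [-3.05, -0], [-3.03, 3.03]. Speed limits (rad/s): [2.39, 2.39, 3.01, 3.14, 3.14, 3.14].

### API

Orientations are given as [roll, pitch, yaw] about the fixed x, y, z axes, in that order (R = Rz(yaw) Ry(pitch) Rx(roll)).
In Python, from station import * gives the robot as it stands.
- The arm moves only by the tool send_rows, never from a script. Its argument "motion" is a list of rows, each an object with "offset": the shift along the tool's x, y, z in cm, a list of three; "turn": the turn about the tool's z in degrees. In form: [{"offset": [x, y, z], "turn": turn}, ...]. A call has 1 to 8 rows; each row is the pose to reach, as a shift and turn from the pose commanded when the call began, along the tool's axes at that moment; what a row does not reach only later rows make up. A row lasts 1/10 s, in which the tool goes at most 50 mm and 8.59 degrees, less where a joint would pass 70% of its speed; a pose out of reach is approached as far as the arm can. A call with a gripper value outside its range is refused whole. "hand" is the opening, from -1 (shut) to 1 (fully open), set as the call begins (left out, the last holds). The fingers move at their own pace and stop on an object; "squeeze" is the grip in N (left out, the last holds). Time passes only in rows, so rows that repeat a pose let the fingers close. It gives the time, the measured TCP pose, the force and the opening at its end, in the units of the state.
- get_state(): the state, without advancing time (a new reading comes with each control period).
- grab_frame(name): name is "side" or "top"; returns a dict with "frame" (384x512x3 uint8, blue, green, red), "range_z" (384x512 float32, m along the optical axis (not along the pixel's ray), 0 where there is no reading), "vertical_fov" (degrees; the focal length in pixels is half the picture's height over the tangent of half this angle, whatever the lens; pixels are square), "cx", "cy" (the principal point, pixels), "cam_to_world" (4x4, takes a point from camera to world coordinates). Camera axes: x right, y up, looking along -z (the intrinsics and any distortion apply to the point x, -y, -z); pixel columns grow to the right and rows downward; lengths in m; the calibration is good to about 2 mm. A picture is of the moment at which its call begins.
- job_done(): hands the job in, once; it reports no verdict.
The state is a dict: "t": time; "q": joint angles; "qd": joint speeds; "joint_efforts": joint torques, N m; "eef_pos": TCP position; "ee_rot": TCP orientation; "force": force on the tool from outside, world axes, zero at the start; "moment": the same for the moment, N m; "width": finger opening in m.
Only numpy, scipy, OpenCV 4.12 (cv2) and the standard library are available. Lean on these libraries where they do the work, as an engineer would, in place of code of your own. Each camera call takes 0.05 s, during which the arm holds its last target. There are 200 camera calls.

## Working session

There is one attempt and no reset: what is moved stays moved. The work goes in short steps, Python scripts to look and compute and a tool call to move; the robot and the scene stay as the last step left them, time stands still between calls to the robot, and variables do not carry over. Pictures are saved under pics/ and viewed, about 8 in all and at most 12, crops included, and the job is handed in when it is done.

Besides the shell and the picture viewer there is one more tool, called after ">>>" as name(argument=value, ...) on one line, values as JSON. send_rows: Moves the arm, as the interface text tells. Its arguments: {"type":"object","properties":{"motion":{"type":"array"},"hand":{"type":"number"},"squeeze":{"type":"number"}},"required":["motion"]}

```bash
ls; mkdir -p pics; cat > h.py <<'E'
from station import *
import numpy as np, cv2, pickle
def grab(n,f):
    d=grab_frame(n); pickle.dump(d,open(f'pics/{f}.pkl','wb')); cv2.imwrite(f'pics/{f}.png',d['frame']); return d
def load(f): return pickle.load(open(f'pics/{f}.pkl','rb'))
def cloud(d):
    z=d['range_z']; H,W=z.shape; f=H/2/np.tan(np.radians(d['vertical_fov'])/2)
    v,u=np.mgrid[:H,:W]
    P=np.stack([(u-d['cx'])/f*z,-(v-d['cy'])/f*z,-z,np.ones_like(z)],-1)@np.array(d['cam_to_world']).T
    P=P[...,:3]; P[z<=0]=np.nan; return P
E
python3 - <<'E'
from h import *
for n in('side','top'):
    d=grab(n,n+'0'); print({k:(v if k not in('frame','range_z') else 0) for k,v in d.items()})
a=np.hstack([cv2.imread('pics/side0.png'),cv2.imread('pics/top0.png')])
cv2.imwrite('pics/a0.png',cv2.resize(np.vstack([a[:,:512],a[:,512:]]),None,fx=.78,fy=.78))
print(get_state())
E
```

```text
pics
{'frame': 0, 'range_z': 0, 'vertical_fov': 51.66867856935993, 'cx': 257.09823388963804, 'cy': 197.40321949333622, 'cam_to_world': array([[-0.99711937, -0.02280965,  0.07233729,  0.57982152],
       [ 0.0753967 , -0.4019923 ,  0.91253358,  1.01874198],
       [ 0.00826446,  0.9153589 ,  0.40255408,  0.55338976],
       [ 0.        ,  0.        ,  0.        ,  1.        ]])}
{'frame': 0, 'range_z': 0, 'vertical_fov': 48.031096542550245, 'cx': 258.5133056837269, 'cy': 184.40177554049646, 'cam_to_world': array([[ 0.02114401,  0.98027793, -0.19648945,  0.2683597 ],
       [-0.99977301,  0.02124677, -0.00158519, -0.03491902],
       [ 0.00262084,  0.19647837,  0.98050466,  1.2724066 ],
       [ 0.        ,  0.        ,  0.        ,  1.        ]])}
{'t': 0.1, 'q': array([-1.03690779e+00,  3.59334631e-01,  1.11398747e-02, -3.21949869e-04,
       -1.22409853e+00, -2.88105556e-01]), 'qd': array([-0.00106057,  0.00139335,  0.00241736,  0.00182532,  0.00038288,
        0.00040293]), 'joint_efforts': array([-2.99150124e-04, -5.84162056e+01,  2.93752652e+01,  7.01555863e+00,
        1.01519926e-02, -9.09476194e-05]), 'eef_pos': array([ 0.16419874, -0.65454418,  0.40379661]), 'ee_rot': array([ 3.14007139e+00, -1.35188163e-04, -2.89591920e+00]), 'force': array([ 0.14803546, -0.15954826,  0.00998937]), 'moment': array([-0.01188863, -0.04969438, -0.00222256]), 'width': 0.08746113712377224}
```

View pics/side0.png

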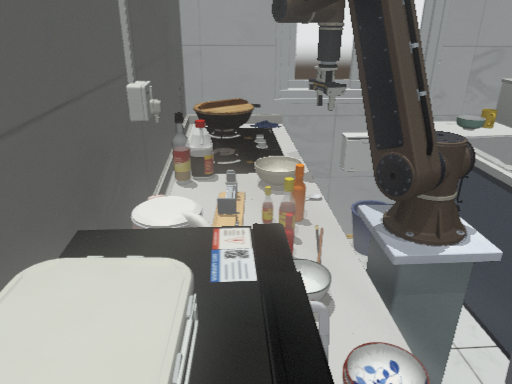

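View pics/top0.png

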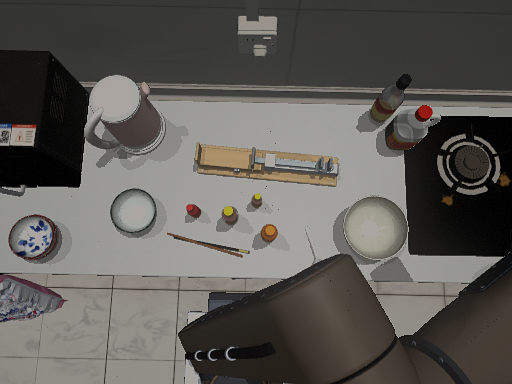

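The side view shows two yellow-capped bottles at (267,203) and (288,205), and a red and an orange one. In the top view the larger yellow-cap bottle is at (230,213) and the small one at (257,200). The rack spans (195,145) to (338,185), with its end wall at the left.

```bash
python3 - <<'E'
from h import *
d=load('top0'); P=cloud(d)
c=d['frame'][135:245,180:345]; cv2.imwrite('pics/c0.png',cv2.resize(c,None,fx=4.8,fy=4.8,interpolation=cv2.INTER_CUBIC))
for u,v in[(230,211),(257,197),(193,208),(269,229),(133,210),(375,228),(198,158),(195,147)]:
    print(u,v,P[v-1:v+2,u-1:u+2].reshape(-1,3)[:].mean(0).round(4))
# points by class around objects
for nm,(u0,u1,v0,v1) in dict(big=(218,242,200,230),small=(248,266,188,212)).items():
    Q=P[v0:v1,u0:u1].reshape(-1,3); 
    print(nm,Q[:,2].max(), [ (h,Q[(abs(Q[:,2]-h)<.008)].mean(0).round(3)) for h in(.1,.12,.14,.16,.175)])
# rack
R=P[135:195,185:345].reshape(-1,3)
for lo,hi in((.008,.016),(.041,.049),(.056,.064),(.066,.075),(.085,.103)):
    m=(R[:,2]>lo)&(R[:,2]<hi); Q=R[m]
    if len(Q)>5:
        r=cv2.minAreaRect((Q[:,:2]*1000).astype(np.float32)); print(lo,hi,len(Q),r)
E
```

```text
230 211 [0.4169 0.0384 0.1764]
257 197 [ 0.4637 -0.0297  0.1241]
193 208 [0.4324 0.1442 0.1069]
269 229 [ 0.3729 -0.0622  0.1771]
133 210 [0.4363 0.3357 0.0102]
375 228 [ 0.3982 -0.3762  0.0125]
198 158 [0.5818 0.1422 0.0748]
195 147 [0.6273 0.1595 0.03  ]
big nan [(0.1, array([0.413, 0.04 , 0.102])), (0.12, array([0.413, 0.043, 0.118])), (0.14, array([0.409, 0.039, 0.139])), (0.16, array([0.41 , 0.042, 0.16 ])), (0.175, array([0.418, 0.044, 0.177]))]
small nan [(0.1, array([ 0.461, -0.031,  0.1  ])), (0.12, array([ 0.466, -0.029,  0.122])), (0.14, array([nan, nan, nan])), (0.16, array([nan, nan, nan])), (0.175, array([nan, nan, nan]))]
0.008 0.016 1542 ((597.7562866210938, -64.00607299804688), (423.4384460449219, 133.05099487304688), 83.81038665771484)
0.041 0.049 1129 ((580.3005981445312, -59.26690673828125), (413.7347412109375, 58.095394134521484), 85.6134033203125)
0.056 0.064 320 ((575.1774291992188, -51.01884460449219), (393.3985290527344, 46.954132080078125), 84.2572021484375)
0.066 0.075 179 ((582.4266357421875, -42.59309387207031), (379.29083251953125, 51.24534606933594), 85.50237274169922)
0.085 0.103 167 ((583.3748779296875, -43.436553955078125), (385.4305725097656, 53.20246505737305), 85.76802062988281)<stdin>:9: RuntimeWarning: Mean of empty slice.
  ret = um.true_divide(
```

View pics/c0.png

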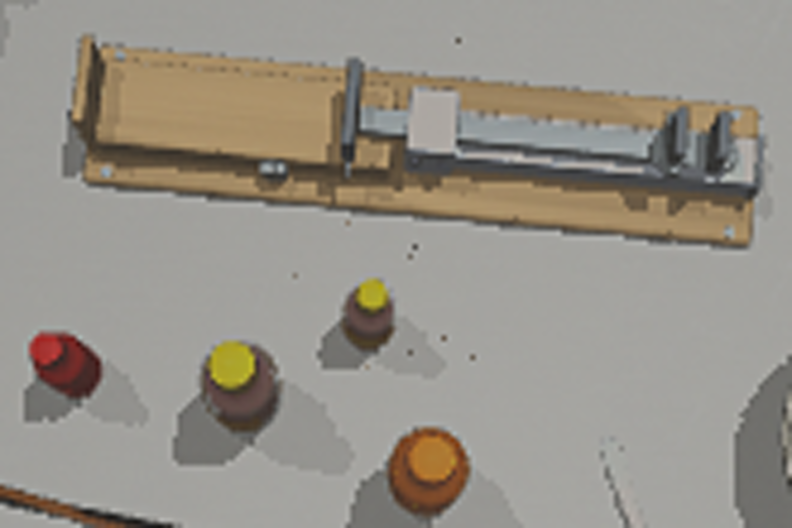

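```bash
cat >> h.py <<'E'
def ray(d,u,v,z):
    H=384; f=H/2/np.tan(np.radians(d['vertical_fov'])/2); T=np.array(d['cam_to_world'])
    r=T[:3,:3]@np.array([(u-d['cx'])/f,-(v-d['cy'])/f,-1]); o=T[:3,3]
    return (o+r*(z-o[2])/r[2])[:2]
def fit(rackpts,wpts):
    A=np.array(rackpts);B=np.array(wpts); a=A-A.mean(0); b=B-B.mean(0)
    th=np.arctan2((a[:,0]*b[:,1]-a[:,1]*b[:,0]).sum(),(a*b).sum())
    R=np.array([[np.cos(th),-np.sin(th)],[np.sin(th),np.cos(th)]]); t=B.mean(0)-R@A.mean(0)
    return th,R,t,B-(A@R.T+t)
E
python3 - <<'E'
from h import *
d=load('top0')
px=lambda x,y:((x+.5)/4.8-.5+180,(y+.5)/4.8-.5+135)
L=[((85,183),12,(-45,200)),((750,246),12,(-45,-220)),((760,107),12,(45,-220)),((413,86),71,(20,0)),((459,90),71,(20,-30)),((457,155),71,(-20,-30)),((410,152),71,(-20,0))]
th,R,t,e=fit([np.array(l[2])/1e3 for l in L],[ray(d,*px(*l[0]),l[1]/1e3) for l in L])
print(np.degrees(th),t,(e*1e3).round(1))
for nm,p,z in [('ridge',(272,163),.046),('capbig',(232,364),.178),('pointer',(348,172),.052),('fixedtop',(722,114),.102),('levertop',(683,110),.102),('fencetop',(354,62),.098)]:
    w=ray(d,*px(*p),z); print(nm,w.round(4),(R.T@(w-t)).round(4))
print('ledge_end',t+R@[0,.150])
P=cloud(d)[190:235,212:250].reshape(-1,3)
for h in (.11,.13,.15,.165,.178):
    Q=P[abs(P[:,2]-h)<.008]; print(h,len(Q),Q.min(0).round(3),Q.max(0).round(3))
E
```

```text
-4.277639615252226 [ 0.58301375 -0.04965318] [[-0.4 -1.8]
 [-0.2  2.1]
 [-0.5  1.2]
 [ 0.4 -0.4]
 [ 0.8  1.8]
 [ 0.5 -0.5]
 [-0.5 -2.4]]
ridge [0.5599 0.0331] [-0.0292  0.0808]
capbig [0.4181 0.0436] [-0.1715  0.0807]
pointer [ 0.5539 -0.0134] [-0.0317  0.0339]
fixedtop [ 0.5818 -0.232 ] [ 0.0123 -0.1819]
levertop [ 0.5837 -0.2092] [ 0.0126 -0.1591]
fencetop [ 0.6097 -0.0162] [0.0242 0.0354]
ledge_end [0.59420218 0.09992897]
0.11 75 [0.397 0.024 0.102] [0.44  0.067 0.118]
0.13 21 [0.405 0.031 0.122] [0.427 0.058 0.132]
0.15 6 [0.406 0.032 0.147] [0.42  0.05  0.157]
0.165 12 [0.406 0.032 0.157] [0.43  0.055 0.173]
0.178 77 [0.406 0.033 0.172] [0.43  0.056 0.181]
```

Mark is at rack y≈81 mm (needed leg ≈47 mm). Bottle at (0.418, 0.044). The jaws will close along world x, to stay clear of the tall orange bottle.

```bash
cat >> h.py <<'E'
TH=np.radians(-4.28); RK=np.array([[np.cos(TH),-np.sin(TH)],[np.sin(TH),np.cos(TH)]]); RT=np.array([.5830,-.0497])
def rk(x,y): return RT+RK@[x,y]
def rel(pts,yaw=None):
    """pts: grasp-point targets (x,y,z). prints offset cm/turn deg"""
    s=get_state(); r=s['ee_rot']
    from scipy.spatial.transform import Rotation as Ro
    M=Ro.from_euler('xyz',r).as_matrix(); g=s['eef_pos']+M[:,2]*.159
    print('t',s['t'],'grasp',g.round(4),'rpy',np.degrees(r).round(2),'rack',(RK.T@(g[:2]-RT)).round(4),'F',s['force'].round(1),'w',s['width'])
    for p in pts: print(p,'off',((M.T@(np.array([*p,]) -[0,0,0]-g))*100).round(2), 'turn' ,None if yaw is None else round((np.degrees(r[2])-yaw+180)%360-180,1))
E
python3 - <<'E'
from h import *
rel([(.50,-.35,.246),(.45,-.1,.24),(.418,.044,.24),(.418,.044,.128)],-90)
E
```

```text
t 0.1 grasp [ 0.1641 -0.6543  0.2448] rpy [ 1.7991e+02 -1.0000e-02 -1.6592e+02] rack [-0.3726 -0.6342] F [ 0.1 -0.2  0. ] w 0.08746113712377224
(0.5, -0.35, 0.246) off [-39.98  21.35  -0.09] turn -75.9
(0.45, -0.1, 0.24) off [-41.21  46.81   0.55] turn -75.9
(0.418, 0.044, 0.24) off [-41.61  61.56   0.57] turn -75.9
(0.418, 0.044, 0.128) off [-41.61  61.54  11.77] turn -75.9
```

>>> send_rows(motion=[{"offset": [-40, 21.3, 0], "turn": -76}, {"offset": [-40, 21.3, 0], "turn": -76}, {"offset": [-40, 21.3, 0], "turn": -76}, {"offset": [-40, 21.3, 0], "turn": -76}, {"offset": [-40, 21.3, 0], "turn": -76}, {"offset": [-40, 21.3, 0], "turn": -76}, {"offset": [-40, 21.3, 0], "turn": -76}, {"offset": [-40, 21.3, 0], "turn": -76}], hand=1, squeeze=40)

```text
t: 0.9
eef_pos: [0.4621, -0.3847, 0.4046]
ee_rot: [3.141, 0.0, -1.69]
force: [1.4, -1.5, -0.3]
width: 0.0874
```

```bash
python3 - <<'E'
from h import *
rel([(.50,-.35,.246),(.45,-.1,.24),(.418,.044,.24)],-90)
E
```

```text
t 0.9 grasp [ 0.462  -0.3847  0.2456] rpy [ 1.7999e+02  1.0000e-02 -9.6800e+01] rack [-0.0956 -0.3431] F [ 1.4 -1.5 -0.3] w 0.08737329219695715
(0.5, -0.35, 0.246) off [-3.89 -3.36 -0.04] turn -6.8
(0.45, -0.1, 0.24) off [-28.12   4.57   0.56] turn -6.8
(0.418, 0.044, 0.24) off [-42.04   9.45   0.56] turn -6.8
```

>>> send_rows(motion=[{"offset": [-28, 4.5, 0.5], "turn": -6.8}, {"offset": [-28, 4.5, 0.5], "turn": -6.8}, {"offset": [-28, 4.5, 0.5], "turn": -6.8}, {"offset": [-28, 4.5, 0.5], "turn": -6.8}, {"offset": [-42, 9.5, 0.5], "turn": -6.8}, {"offset": [-42, 9.5, 0.5], "turn": -6.8}, {"offset": [-42, 9.5, 0.5], "turn": -6.8}, {"offset": [-42, 9.5, 0.5], "turn": -6.8}])

```text
t: 1.7
eef_pos: [0.4228, 0.0127, 0.3999]
ee_rot: [-3.141, 0.0, -1.577]
force: [1.2, 0.6, 0.4]
width: 0.0874
```

>>> send_rows(motion=[{"offset": [-5, 1.8, 0], "turn": 0}, {"offset": [-5, 1.8, 0], "turn": 0}])

```text
t: 1.9
eef_pos: [0.4046, 0.0655, 0.4]
ee_rot: [-3.141, 0.001, -1.57]
force: [-0.2, -0.6, 1.2]
width: 0.0877
```

```bash
python3 - <<'E'
from h import *
rel([(.418,.044,.24),(.418,.044,.128)],-90)
d=grab('side','side1'); cv2.imwrite('pics/s1.png',cv2.resize(d['frame'][100:270,190:390],None,fx=3.5,fy=3.5,interpolation=cv2.INTER_CUBIC))
E
```

```text
t 1.9 grasp [0.4047 0.0657 0.241 ] rpy [-1.7997e+02  7.0000e-02 -8.9980e+01] rack [-0.1864  0.1017] F [-0.2 -0.6  1.2] w 0.08773181917513136
(0.418, 0.044, 0.24) off [ 2.17 -1.33  0.1 ] turn 0.0
(0.418, 0.044, 0.128) off [ 2.18 -1.32 11.3 ] turn 0.0
```

View pics/s1.png

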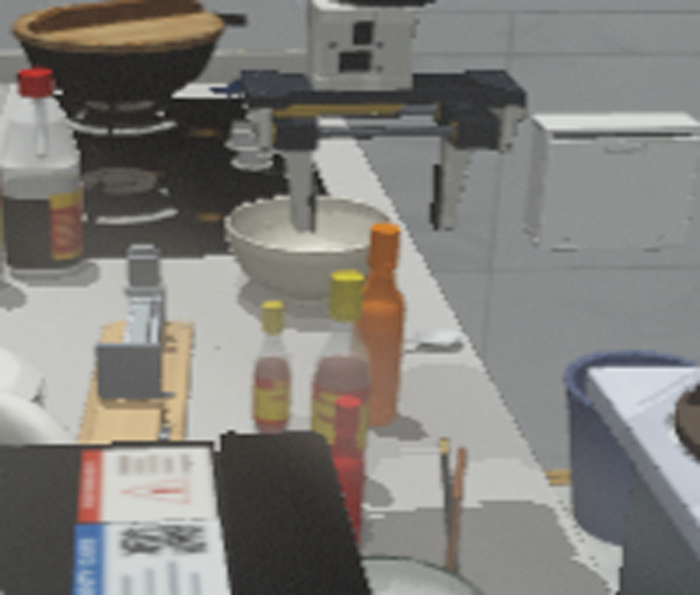

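The jaws (crop (300,190) and (440,190)) hang clear above the bottle cap at (347,280). I'll correct over it and descend.

>>> send_rows(motion=[{"offset": [2.2, -1.3, 0], "turn": 0}, {"offset": [2.2, -1.3, 0], "turn": 0}, {"offset": [2.2, -1.3, 4], "turn": 0}, {"offset": [2.2, -1.3, 8], "turn": 0}, {"offset": [2.2, -1.3, 11.3], "turn": 0}, {"offset": [2.2, -1.3, 11.3], "turn": 0}, {"offset": [2.2, -1.3, 11.3], "turn": 0}])

```text
t: 2.65
eef_pos: [0.4193, 0.0386, 0.2873]
ee_rot: [3.141, -0.001, -1.578]
force: [0.2, 0.6, 0.7]
width: 0.0876
```

```bash
python3 - <<'E'
from h import *
rel([(.418,.044,.128)],-90)
d=grab('side','side2'); 
e=grab('top','top2')
a=cv2.resize(d['frame'][130:250,210:350],(700,600),interpolation=cv2.INTER_CUBIC)
cv2.imwrite('pics/s2.png',a)
E
```

```text
t 2.65 grasp [0.4192 0.0384 0.1283] rpy [ 1.7994e+02 -7.0000e-02 -9.0420e+01] rack [-0.1699  0.0756] F [0.2 0.6 0.7] w 0.08756695921268909
(0.418, 0.044, 0.128) off [-0.56  0.12  0.03] turn -0.4
```

View pics/s2.png

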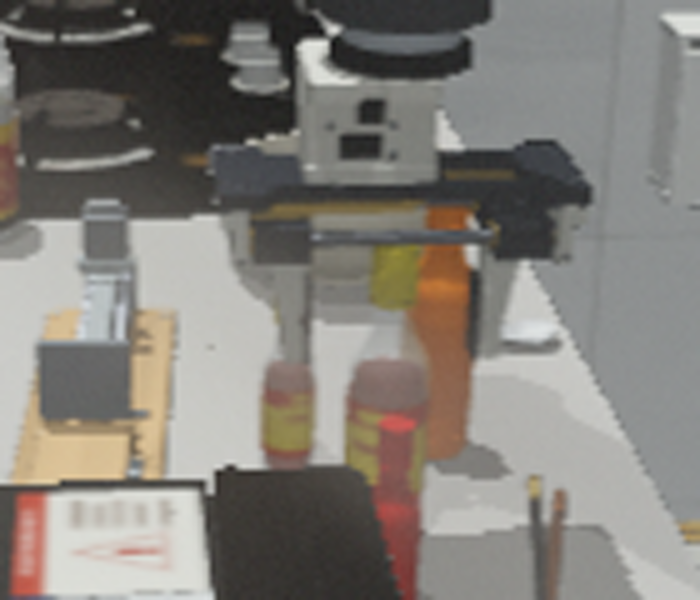

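The cap (crop (395,275)) is between the fingers, close under the gripper body. I'll shift 5 mm, rise 4 mm and close.

>>> send_rows(motion=[{"offset": [-0.5, 0.1, -0.4], "turn": 0}, {"offset": [-0.5, 0.1, -0.4], "turn": 0}, {"offset": [-0.5, 0.1, -0.4], "turn": 0}])

```text
t: 3.05
eef_pos: [0.4181, 0.0445, 0.2918]
ee_rot: [-3.14, 0.001, -1.577]
force: [0.4, 0.3, 0.4]
width: 0.0877
```

>>> send_rows(motion=[{"offset": [0, 0, 0], "turn": 0}, {"offset": [0, 0, 0], "turn": 0}, {"offset": [0, 0, 0], "turn": 0}, {"offset": [0, 0, 0], "turn": 0}, {"offset": [0, 0, 0], "turn": 0}, {"offset": [0, 0, 0], "turn": 0}, {"offset": [0, 0, 0], "turn": 0}, {"offset": [0, 0, 0], "turn": 0}], hand=-1, squeeze=40)

```text
t: 3.85
eef_pos: [0.4179, 0.0441, 0.2907]
ee_rot: [3.141, -0.0, -1.577]
force: [0.5, -0.2, -2.5]
width: 0.0378
```

>>> send_rows(motion=[{"offset": [0, 0, -1], "turn": 0}, {"offset": [0, 0, -3], "turn": 0}, {"offset": [0, 0, -6], "turn": 0}, {"offset": [0, 0, -9], "turn": 0}, {"offset": [0, 0, -9], "turn": 0}, {"offset": [0, 0, -9], "turn": 0}])

```text
t: 4.45
eef_pos: [0.4176, 0.044, 0.3813]
ee_rot: [-3.141, 0.001, -1.577]
force: [-0.7, 1.1, -3.5]
width: 0.0373
```

```bash
python3 - <<'E'
from h import *
rel([(*rk(0,.150),.222),(*rk(0,.150),.18)],-94.28)
d=grab('side','side3'); e=grab('top','top3')
a=cv2.resize(d['frame'][130:250,210:350],(490,420),interpolation=cv2.INTER_CUBIC)
cv2.imwrite('pics/s3.png',a)
E
```

```text
t 4.45 grasp [0.4178 0.0442 0.2223] rpy [-1.7995e+02  7.0000e-02 -9.0380e+01] rack [-0.1718  0.0813] F [-0.7  1.1 -3.5] w 0.037333964187118776
(np.float64(0.5941945958483188), np.float64(0.09988168679284509), 0.222) off [ -5.68 -17.6    0.05] turn 3.9
(np.float64(0.5941945958483188), np.float64(0.09988168679284509), 0.18) off [ -5.68 -17.6    4.25] turn 3.9
```

View pics/s3.png

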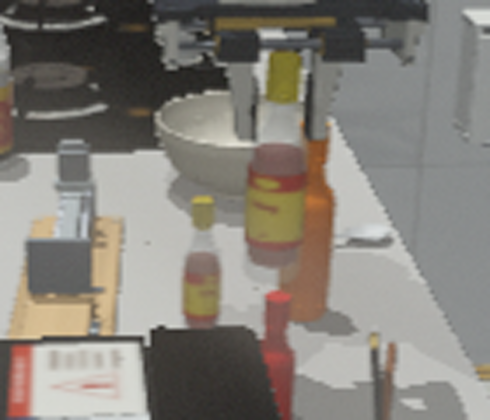

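Bottle is held upright, base near crop (275,265), weight shows 3.5 N. Moving above the ledge.

>>> send_rows(motion=[{"offset": [-1, -3, 0], "turn": 1}, {"offset": [-2, -6, 0], "turn": 2}, {"offset": [-3, -9.5, 0], "turn": 3}, {"offset": [-4.2, -13, 0], "turn": 4}, {"offset": [-5.2, -16, 0], "turn": 4}, {"offset": [-5.7, -17.6, 0], "turn": 4}, {"offset": [-5.7, -17.6, 0], "turn": 4}, {"offset": [-5.7, -17.6, 0], "turn": 4}])

```text
t: 5.35
eef_pos: [0.5941, 0.0999, 0.3788]
ee_rot: [3.138, -0.002, -1.647]
force: [0.2, -0.9, -3.2]
width: 0.0373
```

```bash
python3 - <<'E'
from h import *
rel([(*rk(0,.150),.177)],-94.28)
d=grab('side','side4')
a=cv2.resize(d['frame'][110:250,170:300],(650,700),interpolation=cv2.INTER_CUBIC)[:600]
cv2.imwrite('pics/s4.png',a)
P=cloud(d)[100:240,170:300].reshape(-1,3); P=P[(np.hypot(P[:,0]-.594,P[:,1]-.1)<.027)&(P[:,2]>.06)]
h=np.histogram(P[:,2],bins=np.arange(.06,.3,.01)); print(h[0],P[:,2].min(),P[P[:,2]<.16].mean(0))
E
```

```text
t 5.35 grasp [0.5935 0.0997 0.2198] rpy [ 1.7979e+02 -1.0000e-01 -9.4380e+01] rack [-0.0007  0.1498] F [ 0.2 -0.9 -3.2] w 0.03730350732824082
(np.float64(0.5941945958483188), np.float64(0.09988168679284509), 0.177) off [-0.03 -0.08  4.27] turn -0.1
[ 0  0  5 56 58 60 66 68 66 68 73 70 68 74 90 73 62 59 71 55 48  5  2] 0.08795978461333265 [0.59406657 0.11731869 0.12600744]
```

View pics/s4.png

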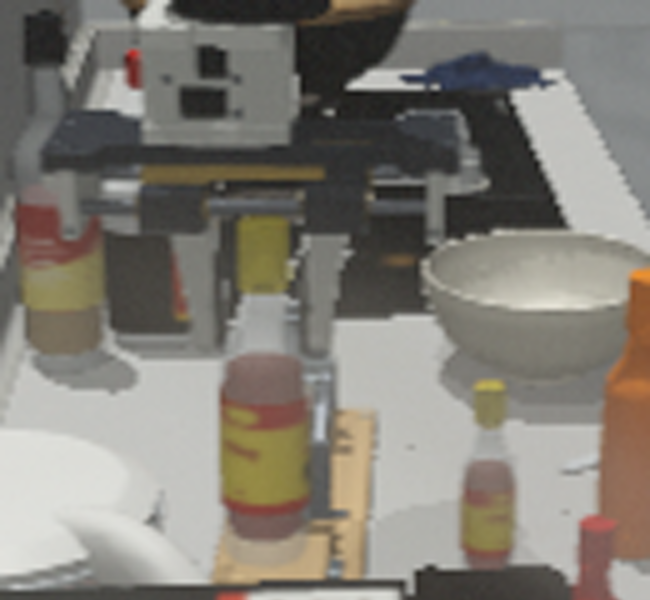

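The bottle (crop base (262,535)) hangs over the ledge with its base at ~88 mm. Lowering.

>>> send_rows(motion=[{"offset": [0, -0.1, 1.5], "turn": 0}, {"offset": [0, -0.1, 3], "turn": 0}, {"offset": [0, -0.1, 3.8], "turn": 0}, {"offset": [0, -0.1, 3.8], "turn": 0}, {"offset": [0, -0.1, 3.8], "turn": 0}])

```text
t: 5.9
eef_pos: [0.5953, 0.0999, 0.3434]
ee_rot: [-3.141, -0.0, -1.647]
force: [0.4, -0.1, -2.7]
width: 0.0378
```

>>> send_rows(motion=[{"offset": [0, 0, 0.1], "turn": 0}, {"offset": [0, 0, 0.2], "turn": 0}, {"offset": [0, 0, 0.3], "turn": 0}, {"offset": [0, 0, 0.3], "turn": 0}])

```text
t: 6.3
eef_pos: [0.5953, 0.1, 0.3399]
ee_rot: [-3.142, 0.0, -1.647]
force: [-0.9, 0.7, -2.4]
width: 0.0372
```

>>> send_rows(motion=[{"offset": [0, 0, 0.1], "turn": 0}, {"offset": [0, 0, 0.2], "turn": 0}, {"offset": [0, 0, 0.2], "turn": 0}])

```text
t: 6.6
eef_pos: [0.5953, 0.0999, 0.3376]
ee_rot: [3.141, -0.0, -1.647]
force: [0.1, -0.7, -3.2]
width: 0.0376
```

>>> send_rows(motion=[{"offset": [0, 0, 0.1], "turn": 0}, {"offset": [0, 0, 0.2], "turn": 0}, {"offset": [0, 0, 0.2], "turn": 0}])

```text
t: 6.9
eef_pos: [0.5954, 0.0999, 0.3358]
ee_rot: [-3.142, -0.0, -1.647]
force: [-0.8, 0.1, -3.9]
width: 0.0376
```

>>> send_rows(motion=[{"offset": [0, 0, 0.1], "turn": 0}, {"offset": [0, 0, 0.1], "turn": 0}, {"offset": [0, 0, 0.1], "turn": 0}])

```text
t: 7.2
eef_pos: [0.5956, 0.1, 0.3356]
ee_rot: [-3.14, 0.0, -1.647]
force: [-1.6, -0.1, 4.1]
width: 0.0375
```

```bash
python3 - <<'E'
from h import *
rel([])
d=grab('side','side5')
P=cloud(d)[100:250,170:300].reshape(-1,3); P=P[(np.hypot(P[:,0]-.594,P[:,1]-.1)<.027)]
h=np.histogram(P[:,2],bins=np.arange(.03,.26,.01)); print(h[0])
# lowest side pts on bottle body front (y>.11)
Q=P[P[:,1]>.115]; print(np.sort(Q[:,2])[:40:4])
E
```

```text
t 7.2 grasp [0.5957 0.1    0.1766] rpy [-1.7993e+02  2.0000e-02 -9.4350e+01] rack [0.0015 0.1502] F [-1.6 -0.1  4.1] w 0.03750256527334787
[ 0  0  0  0  7 51 64 66 66 63 69 65 78 81 62 50 58 66 48 23  3 15]
[0.07984279 0.0821548  0.08259956 0.08348379 0.08411569 0.08523632
 0.08620497 0.08700333 0.087645   0.08896143]
```

Contact (+4 N). Releasing and rising.

>>> send_rows(motion=[{"offset": [0, 0, 0], "turn": 0}, {"offset": [0, 0, 0], "turn": 0}, {"offset": [0, 0, 0], "turn": 0}, {"offset": [0, 0, 0], "turn": 0}, {"offset": [0, 0, 0], "turn": 0}, {"offset": [0, 0, 0], "turn": 0}], hand=1)

```text
t: 7.85
eef_pos: [0.5953, 0.0999, 0.3347]
ee_rot: [3.141, -0.0, -1.647]
force: [-0.7, -0.1, 0.6]
width: 0.08
```

>>> send_rows(motion=[{"offset": [0, 0, -1], "turn": 0}, {"offset": [0, 0, -3], "turn": 0}, {"offset": [0, 0, -6], "turn": 0}, {"offset": [0, 0, -9], "turn": 0}, {"offset": [0, 0, -12], "turn": 0}, {"offset": [0, 0, -12], "turn": 0}])

```text
t: 8.45
eef_pos: [0.5961, 0.0999, 0.4607]
ee_rot: [-3.134, 0.003, -1.646]
force: [-0.1, 0.3, 0.5]
width: 0.0877
```

```bash
python3 - <<'E'
from h import *
rel([(*rk(0,-.19),.29),(*rk(0,-.19),.15)],-184.28)
d=grab('side','side6'); P=cloud(d)
Q=P[60:250,170:300].reshape(-1,3); Q=Q[(np.hypot(Q[:,0]-.594,Q[:,1]-.1)<.03)]
for z in np.arange(.08,.25,.02):
    q=Q[abs(Q[:,2]-z)<.01]; print(z.round(2),len(q),q.min(0).round(3) if len(q) else'',q.max(0).round(3) if len(q) else '')
cv2.imwrite('pics/s6.png',cv2.resize(d['frame'][110:250,170:300],(520,560),interpolation=cv2.INTER_CUBIC))
E
```

```text
t 8.45 grasp [0.5973 0.1003 0.3017] rpy [-1.7955e+02  1.7000e-01 -9.4330e+01] rack [0.0031 0.1506] F [-0.1  0.3  0.5] w 0.08774195287503529
(np.float64(0.5688201785921294), np.float64(-0.23917013660427044), 0.29) off [34.07  0.29  1.07] turn 89.9
(np.float64(0.5688201785921294), np.float64(-0.23917013660427044), 0.15) off [34.11  0.4  15.07] turn 89.9
0.08 62 [0.574 0.103 0.076] [0.618 0.125 0.09 ]
0.1 129 [0.574 0.104 0.09 ] [0.618 0.127 0.11 ]
0.12 130 [0.573 0.103 0.11 ] [0.617 0.126 0.13 ]
0.14 132 [0.573 0.1   0.13 ] [0.616 0.125 0.15 ]
0.16 145 [0.575 0.097 0.15 ] [0.616 0.124 0.17 ]
0.18 74 [0.582 0.1   0.17 ] [0.608 0.113 0.19 ]
0.2 83 [0.582 0.099 0.19 ] [0.607 0.112 0.21 ]
0.22 73 [0.582 0.093 0.21 ] [0.606 0.113 0.224]
0.24 0
```

View pics/s6.png

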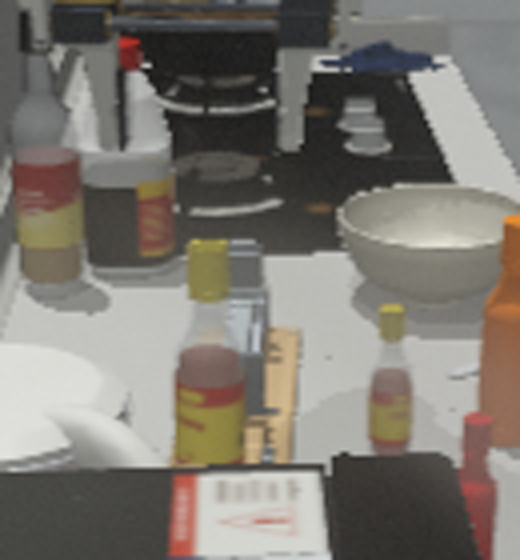

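The bottle stands upright on the ledge (crop (210,350); cap top at 223 mm). Now to the tabs.

>>> send_rows(motion=[{"offset": [32.3, 0.3, 1], "turn": 90}, {"offset": [32.3, 0.3, 1], "turn": 90}, {"offset": [32.3, 0.3, 1], "turn": 90}, {"offset": [32.3, 0.3, 1], "turn": 90}, {"offset": [32.3, 0.3, 1], "turn": 90}, {"offset": [32.3, 0.3, 1], "turn": 90}, {"offset": [32.3, 0.3, 1], "turn": 90}, {"offset": [32.3, 0.3, 1], "turn": 90}], hand=0.18)

```text
t: 9.3
eef_pos: [0.5669, -0.225, 0.4437]
ee_rot: [3.141, -0.002, -2.857]
force: [-0.3, 1.0, 0.2]
width: 0.0513
```

>>> send_rows(motion=[{"offset": [0, 0, 0], "turn": 22}, {"offset": [0, 0, 0], "turn": 22}, {"offset": [0, 0, 0], "turn": 22}, {"offset": [0, 0, 0], "turn": 22}])

```text
t: 9.7
eef_pos: [0.5676, -0.2219, 0.4442]
ee_rot: [3.141, -0.001, 3.051]
force: [0.0, -0.4, 0.1]
width: 0.0516
```

```bash
python3 - <<'E'
from h import *
rel([(*rk(0,-.172),.14),(*rk(0,-.172),.088)],-184.28)
grab('top','top7')
E
```

```text
t 9.7 grasp [ 0.5674 -0.2219  0.2852] rpy [ 1.7999e+02 -7.0000e-02  1.7480e+02] rack [-0.0027 -0.1728] F [ 0.  -0.4  0.1] w 0.05164374237210496
(np.float64(0.5701635300939277), np.float64(-0.221220334189129), 0.14) off [-0.29  0.08 14.52] turn -0.9
(np.float64(0.5701635300939277), np.float64(-0.221220334189129), 0.088) off [-0.3   0.08 19.72] turn -0.9
```

>>> send_rows(motion=[{"offset": [-0.3, 0.1, 5], "turn": -0.9}, {"offset": [-0.3, 0.1, 10], "turn": -0.9}, {"offset": [-0.3, 0.1, 14], "turn": -0.9}, {"offset": [-0.3, 0.1, 15.5], "turn": -0.9}, {"offset": [-0.3, 0.1, 15.5], "turn": -0.9}, {"offset": [-0.3, 0.1, 15.5], "turn": -0.9}])

```text
t: 10.35
eef_pos: [0.5713, -0.2212, 0.2903]
ee_rot: [-3.141, 0.0, 3.07]
force: [-1.1, -1.1, 0.7]
width: 0.0517
```

```bash
python3 - <<'E'
from h import *
rel([(*rk(0,-.172),.088)],-184.28)
d=grab('top','top8')
e=grab('side','side8')
a=cv2.resize(d['frame'][130:220,230:350],(800,600),interpolation=cv2.INTER_CUBIC)
cv2.imwrite('pics/t8.png',a)
E
```

```text
t 10.35 grasp [ 0.5713 -0.2213  0.1313] rpy [-1.7998e+02  1.0000e-02  1.7589e+02] rack [ 0.0011 -0.172 ] F [-1.1 -1.1  0.7] w 0.051731583166985215
(np.float64(0.5701635300939277), np.float64(-0.221220334189129), 0.088) off [ 0.11 -0.    4.33] turn 0.2
```

View pics/t8.png

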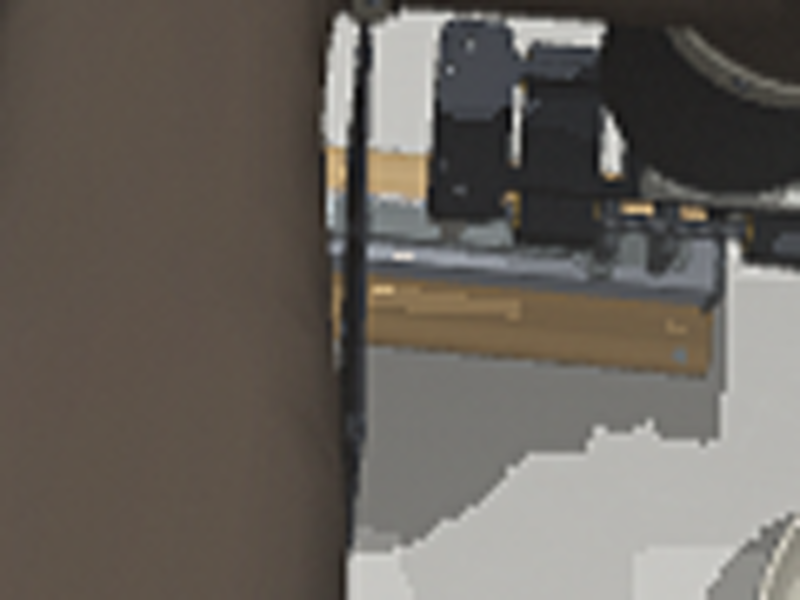

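The arm hides most of it; the tab feet show at crop (598,260) and (665,258), under the gripper. Descending with a force check.

>>> send_rows(motion=[{"offset": [0.1, 0, 0.8], "turn": 0.2}, {"offset": [0.1, 0, 1.6], "turn": 0.2}, {"offset": [0.1, 0, 1.8], "turn": 0.2}])

```text
t: 10.75
eef_pos: [0.5694, -0.221, 0.271]
ee_rot: [3.141, -0.001, 3.064]
force: [-0.4, 0.6, -0.4]
width: 0.0519
```

```bash
python3 - <<'E'
from h import *
rel([(*rk(0,-.172),.088)],-184.28)
d=load('top8')
for u,v in((319.7,169),(329.7,168.7)): print(RK.T@(ray(d,u,v,.066)-RT))
E
```

```text
t 10.75 grasp [ 0.5692 -0.2209  0.112 ] rpy [ 1.7998e+02 -6.0000e-02  1.7557e+02] rack [-0.001  -0.1718] F [-0.4  0.6 -0.4] w 0.051921634665913506
(np.float64(0.5701635300939277), np.float64(-0.221220334189129), 0.088) off [-0.1  -0.02  2.4 ] turn -0.1
[-0.01200492 -0.15964395]
[-0.00834715 -0.18823622]
```

>>> send_rows(motion=[{"offset": [0, 0, 0.8], "turn": 0}, {"offset": [0, 0, 1.6], "turn": 0}, {"offset": [0, 0, 2.2], "turn": 0}, {"offset": [0, 0, 2.2], "turn": 0}])

```text
t: 11.15
eef_pos: [0.5695, -0.221, 0.2485]
ee_rot: [3.141, -0.002, 3.064]
force: [-0.0, 0.3, -0.0]
width: 0.0518
```

```bash
python3 - <<'E'
from h import *
rel([(*rk(0,-.130),.09),(*rk(0,-.172),.09)],-184.28)
E
```

```text
t 11.15 grasp [ 0.5691 -0.221   0.0895] rpy [ 1.7999e+02 -1.2000e-01  1.7557e+02] rack [-0.001  -0.1718] F [-0.   0.3 -0. ] w 0.05184123360968984
(np.float64(0.573298016931457), np.float64(-0.1793374618871324), 0.09) off [-0.09  4.18 -0.05] turn -0.1
(np.float64(0.5701635300939277), np.float64(-0.221220334189129), 0.09) off [-0.1  -0.02 -0.05] turn -0.1
```

>>> send_rows(motion=[{"offset": [-0.1, 0, 0], "turn": 0}, {"offset": [-0.1, 0, 0], "turn": 0}, {"offset": [-0.1, 0.8, 0], "turn": 0}, {"offset": [-0.1, 1.6, 0], "turn": 0}, {"offset": [-0.1, 2.4, 0], "turn": 0}, {"offset": [-0.1, 3, 0], "turn": 0}], hand=-0.045, squeeze=15)

```text
t: 11.75
eef_pos: [0.5734, -0.1905, 0.2502]
ee_rot: [-3.141, 0.001, 3.065]
force: [0.7, -3.5, 0.3]
width: 0.0418
```

>>> send_rows(motion=[{"offset": [0, 0.5, 0], "turn": 0}, {"offset": [0, 1, 0], "turn": 0}, {"offset": [0, 1.6, 0], "turn": 0}, {"offset": [0, 1.6, 0], "turn": 0}, {"offset": [0, 1.6, 0], "turn": 0}])

```text
t: 12.25
eef_pos: [0.5745, -0.175, 0.25]
ee_rot: [3.142, 0.0, 3.065]
force: [0.7, -1.9, 1.4]
width: 0.0418
```

```bash
python3 - <<'E'
from h import *
rel([(*rk(0,-.132),.09)],-184.28)
d=grab('top','top9'); e=grab('side','side9')
a=cv2.resize(d['frame'][135:195,190:280],(800,533),interpolation=cv2.INTER_CUBIC)
cv2.imwrite('pics/t9.png',a)
E
```

```text
t 12.25 grasp [ 0.5745 -0.175   0.091 ] rpy [1.8000e+02 1.0000e-02 1.7561e+02] rack [ 0.0009 -0.1256] F [ 0.7 -1.9  1.4] w 0.04180051361202275
(np.float64(0.5731487556534793), np.float64(-0.18133188437770367), 0.09) off [ 0.09 -0.64  0.1 ] turn -0.1
```

View pics/t9.png

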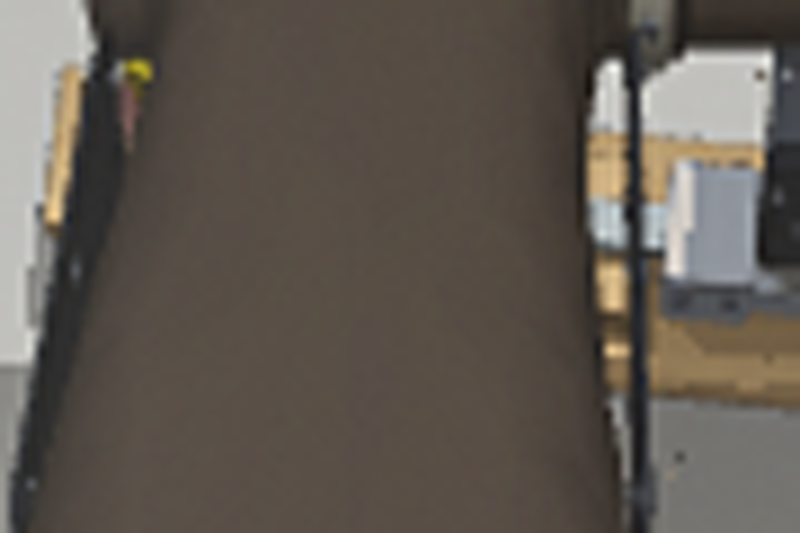

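The arm hides the fence from above (only the cap at crop (137,70) and the collar at (710,220) show). So I'll get the leg position from the side camera's range to the fence face, differenced against home, and re-read the ridge enlarged in the first top picture.

```bash
python3 - <<'E'
from h import *
for n in('side0','side6','side9'):
    P=cloud(load(n)).reshape(-1,3); r=(P[:,:2]-RT)@RK; m=(abs(r[:,0])<.025)&(P[:,2]>.06)&(P[:,2]<.096)&(r[:,1]>.02)&(r[:,1]<.115)
    y=r[m,1]; print(n,m.sum(),np.percentile(y,[5,25,50,75,95]).round(4), np.histogram(y,bins=np.arange(.02,.12,.005))[0])
d=load('top0')['frame']
a=d[158:182,226:262]; a=cv2.resize(a,None,fx=16,fy=16,interpolation=cv2.INTER_CUBIC)
b=cv2.resize(load('side9')['frame'][150:240,195:265],None,fx=3.5,fy=3.5,interpolation=cv2.INTER_CUBIC)[:310]
c=np.zeros((a.shape[0]+b.shape[0]-110 if 0 else max(a.shape[0],b.shape[0]),800,3),np.uint8); c[:a.shape[0],:a.shape[1]]=a; c[:b.shape[0],576:576+min(224,b.shape[1])]=b[:,:224]
cv2.imwrite('pics/m9.png',c)
E
```

```text
side0 213 [0.0337 0.0354 0.0365 0.0379 0.0402] [  0   0  34 167  12   0   0   0   0   0   0   0   0   0   0   0   0   0
   0]
side6 47 [0.034  0.0357 0.0367 0.0379 0.0394] [ 0  0  7 39  1  0  0  0  0  0  0  0  0  0  0  0  0  0  0]
side9 35 [0.0766 0.0793 0.0802 0.0816 0.0834] [ 0  0  0  0  0  0  0  0  0  0  1 15 19  0  0  0  0  0  0]
```

View pics/m9.png

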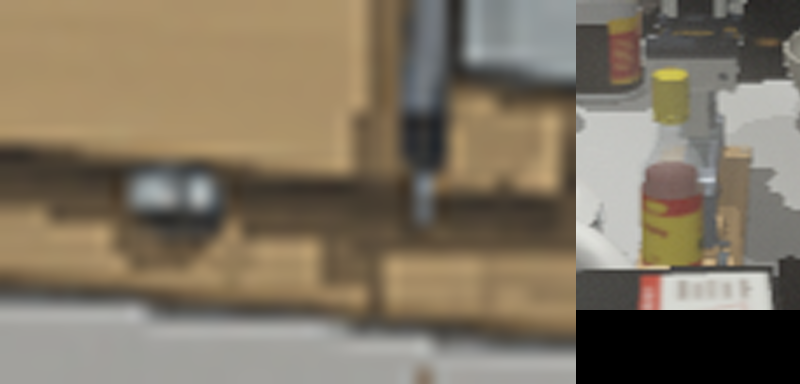

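```bash
python3 - <<'E'
from h import *
d=load('top0'); g=d['frame'].astype(int); z=cloud(d)
print('cols',list(range(232,243)))
for v in range(166,175): print(v,g[v,232:243].mean(1).round(0).astype(int),(g[v,232:243,2]-g[v,232:243,0]), (z[v,232:243,2]*1e3).round(0))
print('ptr');
for v in range(168,174): print(v,g[v,248:257].mean(1).astype(int))
for u in range(233,242): print(u,[(RK.T@(ray(d,u,v,.046)-RT)).round(4) for v in(169,170)])
s=load('side0'); P=cloud(s); r=(P[...,:2]-RT)@RK
m=(r[...,0]<-.026)&(r[...,0]>-.045)&(r[...,1]>.05)&(r[...,1]<.12)&(P[...,2]>.02)
for v,u in np.argwhere(m): print(u,v,(r[v,u]*1e3).round(0),(P[v,u,2]*1e3).round(0),s['frame'][v,u])
E
```

```text
cols [232, 233, 234, 235, 236, 237, 238, 239, 240, 241, 242]
166 [142 144 141 140 141 141 142 141 141 141 141] [65 63 66 66 66 66 65 66 66 65 66] [47. 49. 44. 47. 44. 42. 42. 47. 45. 44. 43.]
167 [111 117 121 126 130 133 135 140 142 142 144] [54 56 60 63 63 65 66 68 66 65 64] [45. 45. 45. 40. 52. 39. 43. 44. 46. 43. 45.]
168 [ 56  57  67  78  88  71  66  71  80  88 108] [20 19  9  2  3  5  5 27 38 40 51] [35. 37. 39. 39. 49. 43. 40. 41. 43. 42. 44.]
169 [ 59  56 117 158 132 104 158  90  57  58  59] [ 21  22  -2 -11  -8  -6 -11   5  21  20  20] [21. 19. 44. 38. 47. 40. 39. 42. 33. 35. 30.]
170 [ 75  68 126 154 152 108 170  93  63  60  61] [32 30 -1 -7  1 -5 -3 -7 26 21 21] [15.  8. 40. 37. 52. 38. 39. 37. 19. 15. 24.]
171 [84 77 67 55 50 55 63 56 83 76 75] [40 36 19  2  2  3  0  0 39 33 33] [13. 14. 29. 32. 32. 40. 39. 34. 13.  9. 11.]
172 [140  92  85  79  65  65  64  74 126  81  83] [66 44 34 24 10 11  9 23 62 36 38] [12. 15. 18. 26. 22. 24. 20. 28. 11. 15. 15.]
173 [136  96  91  93  78  79  82 124 124 123 139] [64 45 42 43 35 36 38 59 58 57 64] [11. 13. 13. 13. 16. 16. 12. 15. 13. 
[... 901 characters left out ...]
36 220 [-28.  51.] 36.0 [ 86 105 119]
235 221 [-26.  76.] 46.0 [127 158 180]
236 221 [-27.  51.] 33.0 [119 136 145]
236 222 [-29.  76.] 43.0 [123 124 120]
237 222 [-32.  81.] 45.0 [123 123 121]
238 222 [-35.  79.] 44.0 [123 135 146]
235 223 [-26.  84.] 43.0 [130 152 167]
236 223 [-29.  83.] 43.0 [139 139 134]
237 223 [-32.  82.] 43.0 [135 136 131]
238 223 [-35.  79.] 41.0 [127 143 155]
235 224 [-27.  88.] 43.0 [156 166 169]
236 224 [-29.  85.] 41.0 [195 194 187]
237 224 [-32.  81.] 39.0 [181 179 173]
238 224 [-35.  85.] 41.0 [150 168 181]
235 225 [-27.  93.] 42.0 [104 116 125]
236 225 [-29.  84.] 37.0 [116 118 115]
237 225 [-32.  87.] 39.0 [114 116 115]
238 225 [-35.  87.] 39.0 [120 145 163]
```

The ridge is at pixel column 236, where the range also peaks, so rack y ≈ 81 mm and leg target ≈ 46.8 mm. The leg now reads 42.5–43.5 mm with the lever open. Closing while backing the hand 7 mm to compensate.

>>> send_rows(motion=[{"offset": [0, -0.2, 0], "turn": 0}, {"offset": [0, -0.5, 0], "turn": 0}, {"offset": [0, -0.7, 0], "turn": 0}, {"offset": [0, -0.7, 0], "turn": 0}, {"offset": [0, -0.7, 0], "turn": 0}, {"offset": [0, -0.7, 0], "turn": 0}, {"offset": [0, -0.7, 0], "turn": 0}, {"offset": [0, -0.7, 0], "turn": 0}], hand=-1, squeeze=20)

```text
t: 13.15
eef_pos: [0.5739, -0.1822, 0.2499]
ee_rot: [3.142, 0.0, 3.065]
force: [0.9, -3.6, 0.5]
width: 0.0199
```

```bash
cat > chk.py <<'E'
from h import *
import sys
rel([(*rk(0,-.1325),.09)],-184.28)
e=grab('side',sys.argv[1])
P=cloud(e).reshape(-1,3); r=(P[:,:2]-RT)@RK; m=(abs(r[:,0])<.025)&(P[:,2]>.06)&(P[:,2]<.096)&(r[:,1]>.06)&(r[:,1]<.115)
print(m.sum(),'L=',np.median(r[m,1])*1e3-36.6)
E
python3 chk.py side10
```

```text
t 13.15 grasp [ 0.5739 -0.1822  0.0909] rpy [1.8000e+02 1.0000e-02 1.7559e+02] rack [ 0.0008 -0.1328] F [ 0.9 -3.6  0.5] w 0.01987764685896119
(np.float64(0.573111440333985), np.float64(-0.18183049000034648), 0.09) off [0.08 0.03 0.09] turn -0.1
36 L= 48.07191270487258
```

Lever closed (19.9 mm over the tabs). Leg by arm 46.2 mm, by camera 48.1 mm, target 46.8: within tolerance. Settle and check once more.

>>> send_rows(motion=[{"offset": [0, 0, 0], "turn": 0}, {"offset": [0, 0, 0], "turn": 0}, {"offset": [0, 0, 0], "turn": 0}, {"offset": [0, 0, 0], "turn": 0}, {"offset": [0, 0, 0], "turn": 0}])

```text
t: 13.7
eef_pos: [0.5739, -0.1822, 0.2499]
ee_rot: [3.142, 0.0, 3.065]
force: [1.2, -3.1, 2.2]
width: 0.0198
```

```bash
python3 chk.py side11; python3 - <<'E'
from h import *
d=load('side11'); cv2.imwrite('pics/s11.png',cv2.resize(d['frame'][120:240,170:300],(650,600),interpolation=cv2.INTER_CUBIC))
E
```

```text
t 13.7 grasp [ 0.5739 -0.1822  0.0909] rpy [180.     0.   175.59] rack [ 0.0008 -0.1328] F [ 1.2 -3.1  2.2] w 0.0197995063356355
(np.float64(0.573111440333985), np.float64(-0.18183049000034648), 0.09) off [0.08 0.03 0.09] turn -0.1
36 L= 48.14545932034027
```

View pics/s11.png

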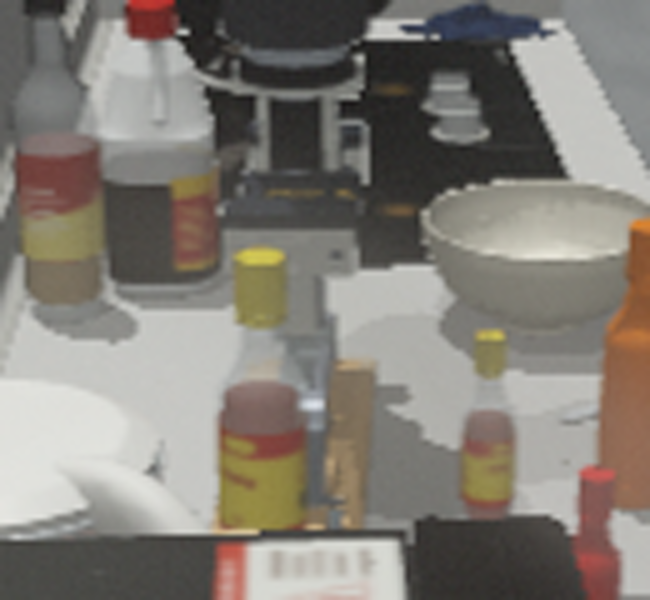

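The bottle stands upright at crop (262,400) with the fence behind it, and the bowl is unmoved. Handing in.

```bash
python3 -c "
from station import *
print(job_done())"
```

```text
the job is handed in; nothing more can be done
None
```

I placed the larger yellow-cap bottle on the ledge near the end wall and let go of it. I then pushed the leg in by its fixed tab with the lever open and pinched the lever shut at the mark. I handed the job in at about 13.8 s, still holding the leg with a 20 N grip setting; no verdict was reported.

- **Bottle:** it stands upright at rack x ≈ 0, y ≈ 150 mm. Its top was measured at about 223 mm, which matches standing on the ledge.
- **Lever:** the fingers measured 19.8 mm over the tabs at the end, against 20 mm fully closed.
- **Leg position:** the leg needed to be in 46.8 mm to line up with the mark, which I read at rack y ≈ 81 mm. The arm pose gave 46.2 mm and the side camera's range gave 48.1 mm. The two disagree by about 2 mm, but both are within the 5 mm tolerance.
- **Not seen directly:** the arm hid the pointer from the top camera at the end, so the alignment was not confirmed by eye.
- **Bowls:** the cream bowl looked unmoved in the last picture. The arm stayed away from the small bowl, but I did not re-measure it.

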